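Find the tired tin-toy clicker by feel and set it aside

ROBOT

A 7-joint arm with a two-finger parallel gripper is mounted at the origin on the work surface. World frame = base frame: x ahead of the robot, y to its left, z up, the work surface at z = 0. Lengths are in mm, angles in rad, forces in N, time in s.
With the tool pointing down it reaches from about 400 to 850 mm from the base axis. Payload 4.4 kg.
Tool frame: the origin (TCP) lies midway between the tips of the shut fingers; the grasp point (between the pads) lies 19 mm behind it; z points along the fingers, y is the line along which they close (so a half turn about z gives the same grasp; the last joint's range is limited). The gripper opens to 94 mm and grips with 3 to 60 N. Pads are 16 mm wide; open, the fingers measure 119 mm over their backs; the gripper's body (75 mm by 177 mm) begins 78 mm behind the grasp point.
Start: joints at [1.115, 0.628, 0.038, 1.517, -0.027, 0.996, -0.02], TCP at [247.031, -601.243, 205.478] pointing down, gripper open.
Joint ranges: [-3.06, 3.06], [-0.37, 2.12], [-1.25, 1.32], [0.18, 2.47], [-1.1, 4.24], [0.23, 1.98], [-2.94, 2.94]. Speed limits (rad/s): [2.57, 2.57, 3.14, 3.14, 3.14, 3.14, 3.14].

INTERFACE

Orientations are given as a unit quaternion [w, x, y, z].
In Python, from plant import ctrl gives the robot as it stands.
- The arm moves only by the tool apply_moves, never from a script. Its argument "commands" is a list of rows, each an object with "gripper": the opening, from 0 (shut) to 1 (fully open); "offset": the shift along the world's x, y, z in m, a list of three; "spin": the turn about the world's z in degrees. A call has 1 to 20 rows; each row is the pose to reach, as a shift and turn from the pose commanded when the call began; what a row does not reach only later rows make up. A row lasts 1/8 s, in which the tool goes at most 62.5 mm and 10.7 degrees, less where a joint would pass 70% of its speed; a pose out of reach is approached as far as the arm can. A call with a gripper value outside its range is refused whole. The fingers move at their own pace and stop on an object; "squeeze" is the grip in N (left out, the last holds). Time passes only in rows, so rows that repeat a pose let the fingers close. It gives the time, the measured TCP pose, the force, the opening and the grip force at its end, in the units of the state.
- ctrl.read_state(): the state, without advancing time (a new reading comes with each control period).
- ctrl.snapshot(name): name is "side" or "top"; returns (picture, depth): 384x512x3 uint8, red, green, blue; 384x512 float32, mm along the optical axis (not along the pixel's ray), 0 where there is no reading.
- ctrl.camera_params(name): a dict with "vertical_fov" (degrees; the focal length in pixels is half the picture's height over the tangent of half this angle, whatever the lens; pixels are square), "cx", "cy" (the principal point, pixels), "R" (3x3) and "t" (3): a world point X has camera coordinates R X + t. Camera axes: x right, y down, z forward; pixel columns grow to the right and rows downward; lengths in mm; the calibration is good to about 2 mm. A picture is of the moment at which its call begins. camera_params takes no time and is no camera call.
- ctrl.hand_in(): hands the job in; it is judged then, once.
The state is a dict: "t": time; "qpos": joint angles; "qd": joint speeds; "effort": joint torques, N m; "ee_pos": TCP position; "ee_rot": TCP orientation; "wrist_force": force on the tool from outside, world axes, zero at the start; "ft_torque": the same for the moment, N m; "grip_width": opening from 0.0 (shut) to 1.0 (fully open); "gripper_force": force on a finger pad.
Only numpy, scipy, OpenCV 4.12 (cv2) and the standard library are available. Lean on these libraries where they do the work, as an engineer would, in place of code of your own. Each camera call takes 0.05 s, during which the arm holds its last target. There are 200 camera calls.

TASK

One of the three tin clickers on the test board has a tired spring: its key gives way under a light push of about 5 N, clicks in and stays down, while a sound key holds against more than 12 N. Where they stand, try the keys gently, never pushing any key harder than 12 N and never forcing a sound one in, until you find the tired one and it has clicked in. Then lift that clicker out and stand it upright in the tray without dropping it, key still in, leaving the other two in the board with their keys out and everything else undisturbed.

Things in the scene. Friction and masses are not known exactly. Their poses are not given: they have to be found in the camera images.
- clicker_k: One of three look-alike tin clickers: upright tin drum 44 mm across, 44 mm tall, about 0.12 kg, its side fit to grip, with a round brass key on top. Origin: centre of the drum's underside, z up its axis. It starts 6 mm deep in any recess of the board. Two are sound, one is tired; only pressing tells which.
- clicker_m: One of three look-alike tin clickers: upright tin drum 44 mm across, 44 mm tall, about 0.12 kg, its side fit to grip, with a round brass key on top. Origin: centre of the drum's underside, z up its axis. It starts 6 mm deep in any recess of the board. Two are sound, one is tired; only pressing tells which.
- clicker_p: One of three look-alike tin clickers: upright tin drum 44 mm across, 44 mm tall, about 0.12 kg, its side fit to grip, with a round brass key on top. Origin: centre of the drum's underside, z up its axis. It starts 6 mm deep in any recess of the board. Two are sound, one is tired; only pressing tells which.
- key_k (a joint): How far the brass collar under the cap of clicker_k has slipped down into the drum, m: 0 out, 0.007 clicked in; it stays where it gets to. It does not slip below its own holding force: about 4.5 N for the tired clicker, 15 N or more for a sound one; then it slides at that steady force to its stop at 7 mm.
- cap_k: Brass cap of clicker_k's key: disc 24 mm across, 8 mm thick. Origin: centre of its underside, 60 mm above the drum's underside at rest (top face 68 mm), 7 mm lower once clicked in. It rides on a spring of 2.5 N per mm (alike in all three, up to 6.8 mm) over the collar and springs back when let go.
- key_m (a joint): How far the brass collar under the cap of clicker_m has slipped down into the drum, m: 0 out, 0.007 clicked in; it stays where it gets to. It does not slip below its own holding force: about 4.5 N for the tired clicker, 15 N or more for a sound one; then it slides at that steady force to its stop at 7 mm.
- cap_m: Brass cap of clicker_m's key: disc 24 mm across, 8 mm thick. Origin: centre of its underside, 60 mm above the drum's underside at rest (top face 68 mm), 7 mm lower once clicked in. It rides on a spring of 2.5 N per mm (alike in all three, up to 6.8 mm) over the collar and springs back when let go.
- key_p (a joint): How far the brass collar under the cap of clicker_p has slipped down into the drum, m: 0 out, 0.007 clicked in; it stays where it gets to. It does not slip below its own holding force: about 4.5 N for the tired clicker, 15 N or more for a sound one; then it slides at that steady force to its stop at 7 mm.
- cap_p: Brass cap of clicker_p's key: disc 24 mm across, 8 mm thick. Origin: centre of its underside, 60 mm above the drum's underside at rest (top face 68 mm), 7 mm lower once clicked in. It rides on a spring of 2.5 N per mm (alike in all three, up to 6.8 mm) over the collar and springs back when let go.
- board: Fixed dark wood test board, 90 x 280 x 18 mm, origin at the centre of its underside; along its y axis lie three round recesses 6 mm deep (floor 12 mm above the bench) at y = -90, 0, +90 mm, about 47.5 mm wide.
- tray: Fixed shallow square aluminium tray, 130 x 130 mm outside, walls 4 mm thick and 15 mm high, floor under 5 mm thick; empty. Origin: centre of its underside.
- airplane: Pale blue tin airplane, loose bystander, 150 mm long, 170 mm span, 60 mm tall; origin under its middle.
- duck: Celluloid duck, loose bystander, about 75 mm long, 70 mm tall; origin under its body.
- brass_vise: Brass hand vise with wooden handle, loose bystander lying along its x, about 120 mm long, 30 mm high; origin under its middle.
- rule_block: Steel rule standing in a block, loose bystander, 30 x 100 mm, 47 mm tall; origin under its middle.
Not all that is in view belongs to the job. Of the things like the tray, leave any that is purple, red or turquoise; of the rest the larger one is meant.

How it is judged (in metres and radians):
On the way, in this order (a step that is already met when the one before it is completed fails the run):
1. one clicker's key is clicked in while it stands in the board (((value of joint key_k above 0.006 m and z of clicker_k in the frame of board below 0.017 m) or (value of joint key_m above 0.006 m and z of clicker_m in the frame of board below 0.017 m) or (value of joint key_p above 0.006 m and z of clicker_p in the frame of board below 0.017 m))), for 0.2 s.
2. that clicker is lifted clear of the board (((value of joint key_k above 0.006 m and height (world z) of clicker_k above 0.03 m) or (value of joint key_m above 0.006 m and height (world z) of clicker_m above 0.03 m) or (value of joint key_p above 0.006 m and height (world z) of clicker_p above 0.03 m))), for 0.1 s.
At the end, for the whole second after the job is handed in: Tired clicker upright (7 deg), at rest on the tray floor inside its walls (underside under 9 mm up), key pressed in over 6 mm; both sound clickers upright (8 deg) in the board (underside under 17 mm up), within 10 mm of their starts, keys out (under 2 mm in); bystanders within 15 mm (((value of joint key_k above 0.006 m and horizontal distance between clicker_k and tray below 0.057 m and z of clicker_k in the frame of tray below 0.009 m and angle between clicker_k's own z axis and vertical below 0.12 rad and linear speed of clicker_k below 0.02 m/s and z of each of clicker_m, clicker_p in the frame of board below 0.017 m and angle between each of clicker_m, clicker_p's own z axis and vertical below 0.15 rad and value of joint each of key_m, key_p below 0.002 m) or (value of joint key_m above 0.006 m and horizontal distance between clicker_m and tray below 0.057 m and z of clicker_m in the frame of tray below 0.009 m and angle between clicker_m's own z axis and vertical below 0.12 rad and linear speed of clicker_m below 0.02 m/s and z of each of clicker_k, clicker_p in the frame of board below 0.017 m and angle between each of clicker_k, clicker_p's own z axis and vertical below 0.15 rad and value of joint each of key_k, key_p below 0.002 m) or (value of joint key_p above 0.006 m and horizontal distance between clicker_p and tray below 0.057 m and z of clicker_p in the frame of tray below 0.009 m and angle between clicker_p's own z axis and vertical below 0.12 rad and linear speed of clicker_p below 0.02 m/s and z of each of clicker_k, clicker_m in the frame of board below 0.017 m and angle between each of clicker_k, clicker_m's own z axis and vertical below 0.15 rad and value of joint each of key_k, key_m below 0.002 m))); the robot touches nothing.
It fails at once if a key cap is pushed with more than 12 N (contact force between any of cap_k, cap_m, cap_p and anything else above 12 N).
It fails at once if a clicker whose key is not clicked in is shifted by more than 10 mm ((distance of clicker_k from where it was at the start of the episode above 0.01 m and not (value of joint key_k above 0.006 m)) or (distance of clicker_m from where it was at the start of the episode above 0.01 m and not (value of joint key_m above 0.006 m)) or (distance of clicker_p from where it was at the start of the episode above 0.01 m and not (value of joint key_p above 0.006 m))).
It fails at once if a clicker is dropped (faster than 0.45 m/s out of the fingers) ((contact force between clicker_k and the fingers below 0.05 N and linear speed of clicker_k above 0.45 m/s) or (contact force between clicker_m and the fingers below 0.05 N and linear speed of clicker_m above 0.45 m/s) or (contact force between clicker_p and the fingers below 0.05 N and linear speed of clicker_p above 0.45 m/s)).
It fails at once if the airplane, duck, vise or rule block is moved by more than 15 mm (distance of any of airplane, duck, brass_vise, rule_block from where it was at the start of the episode above 0.015 m).
It also fails if it takes over 67 s, if anything falls off the work surface, if the arm or the gripper's body presses on something with over 40 N, if the wrist force passes 120 N, or if a joint passes its speed limit or range.

## Working session

There is one attempt and no reset: what is moved stays moved. The work goes in short steps, Python scripts to look and compute and a tool call to move; the robot and the scene stay as the last step left them, time stands still between calls to the robot, and variables do not carry over. Pictures are saved under pics/ and viewed, at most 10 in all, crops included, and the job is handed in when it is done.

Besides the shell and the picture viewer there is one more tool, called after "Call:" in YAML: its name, and indented under it one key for each argument. apply_moves: Moves the arm, as the interface text tells. Its arguments: {"type":"object","properties":{"commands":{"type":"array"},"squeeze":{"type":"number"}},"required":["commands"]}

```bash
mkdir -p pics; ls; python3 - <<'E'
from plant import ctrl
import cv2,numpy as np
for n in("top","side"):
    p,d=ctrl.snapshot(n); cv2.imwrite(f"pics/{n}0.png",p[:,:,::-1]); np.save(f"{n}0.npy",d)
    c=ctrl.camera_params(n); print(n,c)
s=ctrl.read_state();print(s)
E
```

```text
pics
top {'vertical_fov': 49.95183819327938, 'cx': 252.19592546451543, 'cy': 186.7330920012603, 'R': array([[-0.01270062, -0.99991322,  0.00350075],
       [-0.9982598 ,  0.01247784, -0.05763389],
       [ 0.05758521, -0.00422664, -0.99833165]]), 't': array([ -51.72659779,  571.47011337, 1662.25990634])}
side {'vertical_fov': 57.641380707036134, 'cx': 265.6468658238008, 'cy': 186.04770069564796, 'R': array([[-0.95044135, -0.31041995,  0.01734051],
       [-0.21297146,  0.6094121 , -0.76371464],
       [ 0.22650475, -0.729559  , -0.64532105]]), 't': array([507.68972197, 216.51048835, 973.9027696 ])}
{'t': 0.1, 'qpos': array([ 1.11519997,  0.62923186,  0.03847949,  1.51823985, -0.02695934,
        0.99628045, -0.02002727]), 'qd': array([-0.00084315, -0.00332353,  0.00085332, -0.00364601, -0.00071851,
        0.00050228, -0.00106613]), 'effort': array([ 2.61188026e-03, -5.50791907e+01,  1.14738476e+00, -1.87113476e+01,
       -5.21445007e-02,  1.92427018e-02,  5.69029214e-05]), 'ee_pos': array([ 246.77837857, -600.70822307,  204.66983237]), 'ee_rot': array([-7.97578179e-04,  9.81070221e-01,  1.93650582e-01, -1.92604200e-04]), 'wrist_force': array([-0.79095367,  0.24976731, -0.0588945 ]), 'ft_torque': array([-0.01500574, -0.02751326, -0.05212694]), 'gripper_force': 0.0, 'grip_width': 0.9998472921124679}
```

View pics/top0.png

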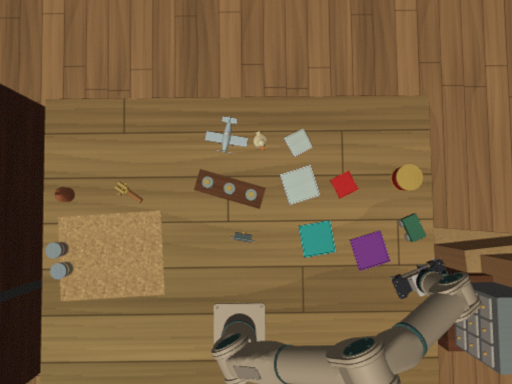

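View pics/side0.png

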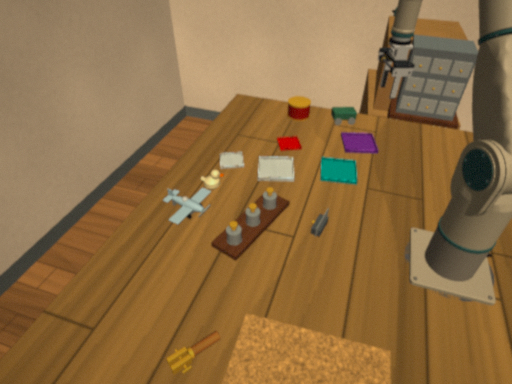

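The top view shows the board at about (230,188) with clickers at (207,182), (229,188) and (251,194). The larger white tray is at (300,185), with the airplane and duck beyond the board and the rule block at (243,237).

```bash
cat > h.py <<'E'
from plant import ctrl
import cv2,numpy as np
def ray(n,u,v,z):
    c=ctrl.camera_params(n);f=192/np.tan(np.radians(c["vertical_fov"]/2))
    R,t=np.array(c["R"]),np.array(c["t"]);o=-R.T@t
    d=R.T@np.array([(u-c["cx"])/f,(v-c["cy"])/f,1]);return (o+d*(z-o[2])/d[2])
def blobs(mask,amin=8):
    n,l,s,c=cv2.connectedComponentsWithStats(mask.astype(np.uint8));return [(c[i],s[i]) for i in range(1,n) if s[i,4]>=amin]
E
python3 - <<'E'
from h import *
for n in("top","side"):
    p=cv2.imread(f"pics/{n}0.png");h=cv2.cvtColor(p,cv2.COLOR_BGR2HSV)
    roi=np.zeros(h.shape[:2],bool)
    if n=="top": roi[165:215,190:270]=1
    else: roi[180:250,210:295]=1
    # cap: yellow saturated
    print(n)
    m=(h[...,0]>15)&(h[...,0]<35)&(h[...,1]>90)&(h[...,2]>110)&roi
    for c,s in blobs(m,5): print(c,s[2:],ray(n,*c,80 if n=="top" else 76).round(1))
    if n=="top":
        m=(h[...,1]<60)&(h[...,2]>80)&roi
        for c,s in blobs(m,15): print("drum",c,s[2:],ray(n,*c,56).round(1))
    w=(h[...,1]<60)&(h[...,2]>150); r2=np.zeros_like(roi)
    if n=="top": r2[155:212,275:325]=1
    else: r2[150:187,250:300]=1
    w&=r2
    cs,_=cv2.findContours(w.astype(np.uint8),0,2);c=max(cs,key=cv2.contourArea);r=cv2.minAreaRect(c)
    print("tray",r[0],r[1],[ray(n,*q,15).round(0) for q in cv2.boxPoints(r)],ray(n,*r[0],12).round(1))
p=cv2.imread("pics/top0.png")
cv2.imwrite("pics/topc.png",cv2.resize(p[115:215,185:325],None,fx=5,fy=5,interpolation=2))
E
```

```text
top
[231.33604336 169.27777778] [ 80  11 738] [636.8  22.4  80. ]
[252.51724138 198.35887612] [ 41  38 783] [521.5 -59.3  80. ]
[205.51187648 202.29572447] [ 38  37 842] [508.5 124.6  80. ]
[206.52 181.2 ] [ 6  6 25] [591.1 120.1  80. ]
[228.5 187.5] [ 6  6 24] [565.3  34.2  80. ]
[250.5 194. ] [ 6  5 26] [538.7 -51.7  80. ]
drum [207.6  182.04] [12 11 75] [589.4 118.4  56. ]
drum [229.06578947 188.52631579] [11 12 76] [562.5  33.3  56. ]
drum [250.53246753 194.50649351] [12 12 77] [537.7 -51.8  56. ]
tray (299.62469482421875, 184.6448516845703) (32.321434020996094, 32.020301818847656) [array([ 621., -171.,   15.]), array([ 659., -297.,   15.]), array([ 533., -334.,   15.]), array([ 495., -209.,   15.])] [ 577.2 -252.9   12. ]
side
[252.2408227  210.41838063] [  85   70 3841] [559.6  51.7  76. ]
tray (275.77264404296875, 167.72926330566406) (35.401336669921875, 23.54297637939453) [array([ 617., -163.,   15.]), array([ 660., -299.,   15.]), array([ 530., -334.,   15.]), array([ 498., -196.,   15.])] [ 576.6 -248.8   12. ]
```

View pics/topc.png

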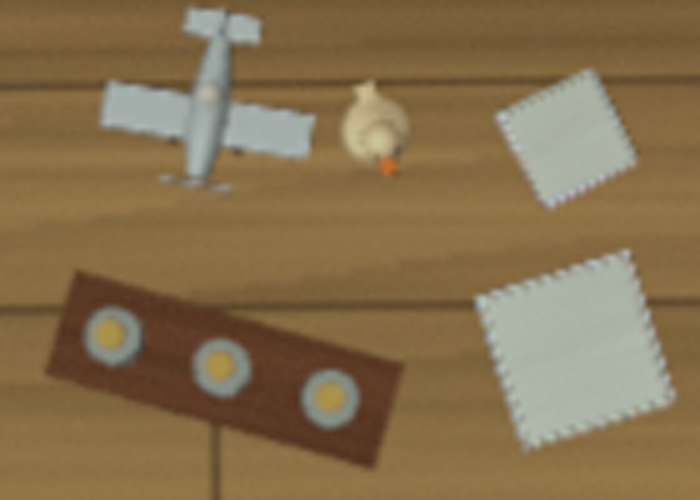

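The three clickers are in line, about 89 mm apart: A (590,119), B (563.5,34), C (538,-52). The tray centre is near (577,-252). First I go above C with the fingers shut and turned across the board.

Call:
apply_moves:
  commands:
    - {"gripper": 0, "offset": [0.024, 0.046, 0], "spin": 5}
    - {"gripper": 0, "offset": [0.048, 0.092, 0], "spin": 10}
    - {"gripper": 0, "offset": [0.073, 0.137, 0], "spin": 15}
    - {"gripper": 0, "offset": [0.097, 0.183, 0], "spin": 20}
    - {"gripper": 0, "offset": [0.121, 0.229, 0], "spin": 25}
    - {"gripper": 0, "offset": [0.146, 0.275, 0], "spin": 30}
    - {"gripper": 0, "offset": [0.17, 0.321, 0], "spin": 35}
    - {"gripper": 0, "offset": [0.194, 0.366, 0], "spin": 40}
    - {"gripper": 0, "offset": [0.218, 0.412, 0], "spin": 45}
    - {"gripper": 0, "offset": [0.243, 0.458, 0], "spin": 50}
    - {"gripper": 0, "offset": [0.267, 0.504, 0], "spin": 50.8}
    - {"gripper": 0, "offset": [0.291, 0.5495, 0], "spin": 50.8}
    - {"gripper": 0, "offset": [0.291, 0.5495, -0.05], "spin": 50.8}
    - {"gripper": 0, "offset": [0.291, 0.5495, -0.09], "spin": 50.8}
    - {"gripper": 0, "offset": [0.291, 0.5495, -0.105], "spin": 50.8}
    - {"gripper": 0, "offset": [0.291, 0.5495, -0.105], "spin": 50.8}
    - {"gripper": 0, "offset": [0.291, 0.5495, -0.105], "spin": 50.8}
    - {"gripper": 0, "offset": [0.291, 0.5495, -0.105], "spin": 50.8}
  squeeze: 20

```text
t: 2.35
ee_pos: [539.1, -51.9, 101.9]
ee_rot: [0.001, 0.803, 0.596, 0.001]
wrist_force: [0.6, 0.6, -0.7]
grip_width: 0.004
gripper_force: 0.0
```

```bash
python3 - <<'E'
from h import *
s=ctrl.read_state();print(s["t"],s["ee_pos"],s["ee_rot"],s["wrist_force"],s["qpos"],s["grip_width"])
p,d=ctrl.snapshot("side");cv2.imwrite("pics/side1.png",cv2.resize(p[120:270,190:340,::-1],None,fx=4,fy=4,interpolation=2))
E
```

```text
2.35 [539.07690821 -51.91439482 101.87612925] [0.0008653  0.80326545 0.59561969 0.00102228] [ 0.61839973  0.55142306 -0.71117939] [ 0.18156878  0.62269625 -0.20702034  1.91842945  0.20856669  0.61827263
 -0.45259595] 0.0035901127541086166
```

View pics/side1.png

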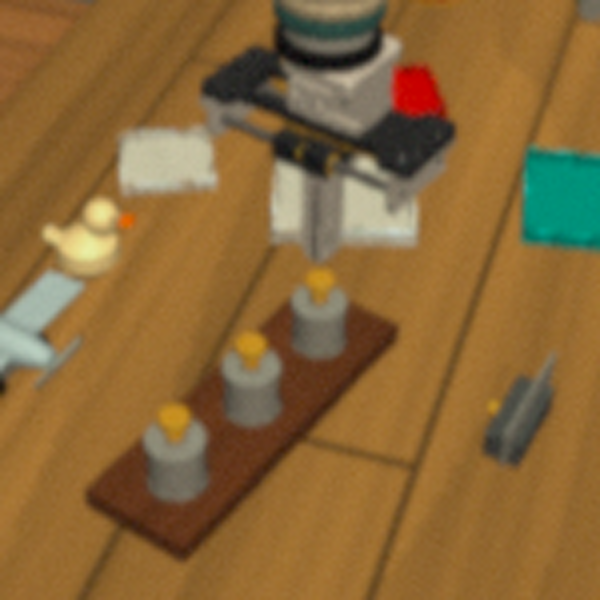

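The fingers sit right above clicker C's cap (crop pixel 320,270), aligned with it. Descending slowly.

Call:
apply_moves:
  commands:
    - {"gripper": 0, "offset": [-0.001, 0, -0.008], "spin": 0}
    - {"gripper": 0, "offset": [-0.001, 0, -0.014], "spin": 0}
    - {"gripper": 0, "offset": [-0.001, 0, -0.018], "spin": 0}
    - {"gripper": 0, "offset": [-0.001, 0, -0.019], "spin": 0}
    - {"gripper": 0, "offset": [-0.001, 0, -0.019], "spin": 0}
    - {"gripper": 0, "offset": [-0.001, 0, -0.019], "spin": 0}

```text
t: 3.15
ee_pos: [537.2, -51.7, 81.6]
ee_rot: [0.0, 0.803, 0.596, 0.0]
wrist_force: [-0.9, 0.5, -1.2]
grip_width: 0.007
gripper_force: 0.0
```

Call:
apply_moves:
  commands:
    - {"gripper": 0, "offset": [0, 0, -0.0005], "spin": 0}
    - {"gripper": 0, "offset": [0, 0, -0.001], "spin": 0}
    - {"gripper": 0, "offset": [0, 0, -0.0015], "spin": 0}
    - {"gripper": 0, "offset": [0, 0, -0.002], "spin": 0}
    - {"gripper": 0, "offset": [0, 0, -0.002], "spin": 0}

```text
t: 3.78
ee_pos: [537.1, -51.7, 79.6]
ee_rot: [0.0, 0.803, 0.596, 0.0]
wrist_force: [0.0, 0.6, 1.5]
grip_width: 0.004
gripper_force: 0.9
```

Call:
apply_moves:
  commands:
    - {"gripper": 0, "offset": [0, 0, -0.0005], "spin": 0}
    - {"gripper": 0, "offset": [0, 0, -0.001], "spin": 0}
    - {"gripper": 0, "offset": [0, 0, -0.001], "spin": 0}

```text
t: 4.15
ee_pos: [537.1, -51.8, 78.6]
ee_rot: [0.0, 0.803, 0.596, 0.0]
wrist_force: [-0.7, 1.0, 4.4]
grip_width: 0.003
gripper_force: 2.0
```

Call:
apply_moves:
  commands:
    - {"gripper": 0, "offset": [0, 0, -0.0005], "spin": 0}
    - {"gripper": 0, "offset": [0, 0, -0.001], "spin": 0}
    - {"gripper": 0, "offset": [0, 0, -0.001], "spin": 0}

```text
t: 4.53
ee_pos: [537.1, -51.8, 77.5]
ee_rot: [0.0, 0.803, 0.596, 0.0]
wrist_force: [-0.9, 0.0, 4.0]
grip_width: 0.005
gripper_force: 2.1
```

Call:
apply_moves:
  commands:
    - {"gripper": 0, "offset": [0, 0, -0.0005], "spin": 0}
    - {"gripper": 0, "offset": [0, 0, -0.0008], "spin": 0}
    - {"gripper": 0, "offset": [0, 0, -0.0008], "spin": 0}

```text
t: 4.9
ee_pos: [537.1, -51.8, 76.7]
ee_rot: [0.0, 0.803, 0.596, 0.0]
wrist_force: [-0.9, 0.7, 4.8]
grip_width: 0.004
gripper_force: 2.0
```

```bash
python3 - <<'E'
from h import *
for i in range(6):
    s=ctrl.read_state();print(s["t"],s["ee_pos"][2],s["wrist_force"]); ctrl.snapshot("side")
E
```

```text
4.9 76.67229640120455 [-0.87601873  0.73158584  4.82002668]
4.95 76.65314782473166 [-0.48687592 -0.24020422  3.54680391]
5.0 76.6753723178904 [-0.48928323 -0.5147807   3.20381514]
5.05 76.67009290089055 [-0.63587287 -0.34740838  4.00238154]
5.1 76.70304850256726 [-0.08896327  0.00916543  4.29802987]
5.15 76.66500280658633 [0.08928412 0.06852895 3.88014411]
```

The force holds near 4 N at 3.3 mm of travel, where a sound key would give about 8 N. So C is the tired one, and I keep pressing it in.

Call:
apply_moves:
  commands:
    - {"gripper": 0, "offset": [0, 0, -0.0005], "spin": 0}
    - {"gripper": 0, "offset": [0, 0, -0.001], "spin": 0}
    - {"gripper": 0, "offset": [0, 0, -0.0015], "spin": 0}
    - {"gripper": 0, "offset": [0, 0, -0.002], "spin": 0}
    - {"gripper": 0, "offset": [0, 0, -0.0025], "spin": 0}
    - {"gripper": 0, "offset": [0, 0, -0.003], "spin": 0}
    - {"gripper": 0, "offset": [0, 0, -0.003], "spin": 0}

```text
t: 6.08
ee_pos: [537.1, -51.7, 73.6]
ee_rot: [0.0, 0.803, 0.596, 0.0]
wrist_force: [-0.6, 1.0, 3.8]
grip_width: 0.002
gripper_force: 2.0
```

Call:
apply_moves:
  commands:
    - {"gripper": 0, "offset": [0, 0, -0.0005], "spin": 0}
    - {"gripper": 0, "offset": [0, 0, -0.001], "spin": 0}
    - {"gripper": 0, "offset": [0, 0, -0.0015], "spin": 0}
    - {"gripper": 0, "offset": [0, 0, -0.002], "spin": 0}
    - {"gripper": 0, "offset": [0, 0, -0.0025], "spin": 0}
    - {"gripper": 0, "offset": [0, 0, -0.003], "spin": 0}
    - {"gripper": 0, "offset": [0, 0, -0.003], "spin": 0}

```text
t: 6.95
ee_pos: [537.1, -51.7, 70.8]
ee_rot: [0.0, 0.803, 0.596, 0.0]
wrist_force: [-0.8, 0.2, 6.0]
grip_width: 0.004
gripper_force: 3.0
```

Call:
apply_moves:
  commands:
    - {"gripper": 0, "offset": [0, 0, -0.0005], "spin": 0}
    - {"gripper": 0, "offset": [0, 0, -0.0005], "spin": 0}
    - {"gripper": 0, "offset": [0, 0, 0.004], "spin": 0}
    - {"gripper": 0, "offset": [0, 0, 0.014], "spin": 0}
    - {"gripper": 0, "offset": [0, 0, 0.03], "spin": 0}
    - {"gripper": 1, "offset": [0, 0, 0.03], "spin": 0}
    - {"gripper": 1, "offset": [0, 0, 0.03], "spin": 0}
    - {"gripper": 1, "offset": [0, 0, 0.03], "spin": 0}
    - {"gripper": 1, "offset": [0, 0, 0.03], "spin": 0}
    - {"gripper": 1, "offset": [0, 0, 0.03], "spin": 0}
    - {"gripper": 1, "offset": [0, 0, 0.03], "spin": 0}

```text
t: 8.32
ee_pos: [537.0, -51.8, 100.6]
ee_rot: [-0.0, 0.803, 0.596, -0.0]
wrist_force: [-0.1, -0.4, 0.3]
grip_width: 0.608
gripper_force: 0.0
```

```bash
python3 - <<'E'
from h import *
p,d=ctrl.snapshot("side");cv2.imwrite("pics/side2.png",cv2.resize(p[120:270,190:340,::-1],None,fx=4,fy=4,interpolation=2))
E
```

```text
(no output)
```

View pics/side2.png

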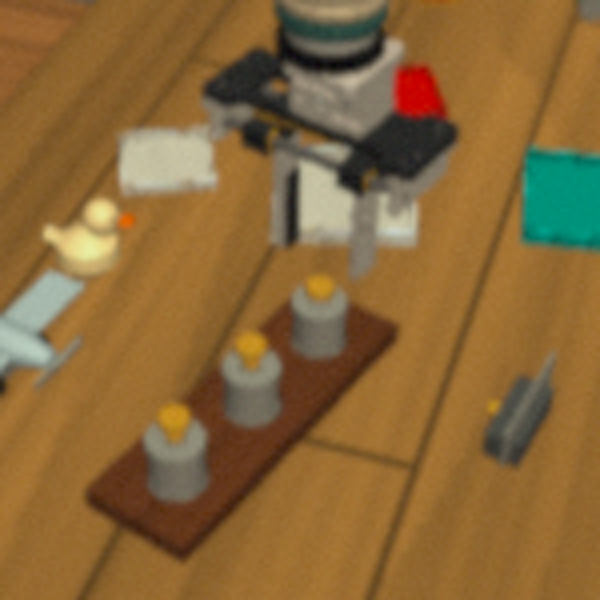

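C's key is visibly lower, with its cap at crop (320,288), while the other two are still out. Now I open fully, go down around the drum and grip it.

Call:
apply_moves:
  commands:
    - {"gripper": 1, "offset": [0.001, 0, 0], "spin": 0}
    - {"gripper": 1, "offset": [0.001, 0, 0], "spin": 0}
    - {"gripper": 1, "offset": [0.001, 0, 0], "spin": 0}
    - {"gripper": 1, "offset": [0.001, 0, 0], "spin": 0}
    - {"gripper": 1, "offset": [0.001, 0, -0.02], "spin": 0}
    - {"gripper": 1, "offset": [0.001, 0, -0.04], "spin": 0}
    - {"gripper": 1, "offset": [0.001, 0, -0.06], "spin": 0}
    - {"gripper": 1, "offset": [0.001, 0, -0.07], "spin": 0}
    - {"gripper": 1, "offset": [0.001, 0, -0.076], "spin": 0}
    - {"gripper": 1, "offset": [0.001, 0, -0.076], "spin": 0}
    - {"gripper": 1, "offset": [0.001, 0, -0.076], "spin": 0}

```text
t: 9.75
ee_pos: [538.5, -51.8, 25.2]
ee_rot: [0.0, 0.803, 0.596, 0.0]
wrist_force: [-0.4, 0.2, -0.1]
grip_width: 1.0
gripper_force: 0.0
```

Call:
apply_moves:
  commands:
    - {"gripper": 0.3, "offset": [0, 0, 0], "spin": 0}
    - {"gripper": 0.3, "offset": [0, 0, 0], "spin": 0}
    - {"gripper": 0.3, "offset": [0, 0, 0], "spin": 0}
    - {"gripper": 0.3, "offset": [0, 0, 0], "spin": 0}
    - {"gripper": 0.3, "offset": [0, 0, 0], "spin": 0}
    - {"gripper": 0.3, "offset": [0, 0, 0], "spin": 0}
    - {"gripper": 0.3, "offset": [0, 0, 0], "spin": 0}
    - {"gripper": 0.3, "offset": [0, 0, 0], "spin": 0}
  squeeze: 15

```text
t: 10.75
ee_pos: [538.2, -51.8, 24.7]
ee_rot: [0.0, 0.803, 0.596, 0.0]
wrist_force: [0.3, 0.1, -0.5]
grip_width: 0.464
gripper_force: 15.0
```

Call:
apply_moves:
  commands:
    - {"gripper": 0.3, "offset": [0, 0, 0.005], "spin": 0}
    - {"gripper": 0.3, "offset": [0, 0, 0.015], "spin": 0}
    - {"gripper": 0.3, "offset": [0, 0, 0.03], "spin": 0}
    - {"gripper": 0.3, "offset": [0, 0, 0.05], "spin": 0}
    - {"gripper": 0.3, "offset": [0.004, -0.02, 0.05], "spin": 0}
    - {"gripper": 0.3, "offset": [0.01, -0.05, 0.05], "spin": 0}
    - {"gripper": 0.3, "offset": [0.017, -0.09, 0.05], "spin": 0}
    - {"gripper": 0.3, "offset": [0.025, -0.13, 0.05], "spin": 0}
    - {"gripper": 0.3, "offset": [0.033, -0.17, 0.05], "spin": 0}
    - {"gripper": 0.3, "offset": [0.037, -0.19, 0.05], "spin": 0}
    - {"gripper": 0.3, "offset": [0.0385, -0.1995, 0.05], "spin": 0}
    - {"gripper": 0.3, "offset": [0.0385, -0.1995, 0.05], "spin": 0}
    - {"gripper": 0.3, "offset": [0.0385, -0.1995, 0.05], "spin": 0}
    - {"gripper": 0.3, "offset": [0.0385, -0.1995, 0.05], "spin": 0}

```text
t: 12.5
ee_pos: [576.7, -249.6, 74.8]
ee_rot: [-0.0, 0.803, 0.597, 0.0]
wrist_force: [-0.3, -0.0, -1.4]
grip_width: 0.466
gripper_force: 15.0
```

```bash
python3 - <<'E'
from h import *
p,d=ctrl.snapshot("side");cv2.imwrite("pics/side3.png",cv2.resize(p[100:250,190:340,::-1],None,fx=4,fy=4,interpolation=2))
E
```

```text
(no output)
```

View pics/side3.png

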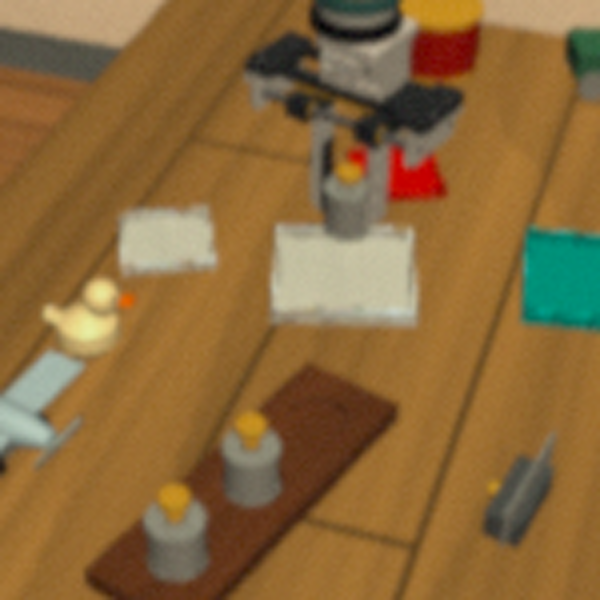

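The clicker is held upright above the tray (crop 345,210), and the other two are untouched. Lowering.

Call:
apply_moves:
  commands:
    - {"gripper": 0.3, "offset": [0, -0.001, -0.015], "spin": 0}
    - {"gripper": 0.3, "offset": [0, -0.001, -0.03], "spin": 0}
    - {"gripper": 0.3, "offset": [0, -0.001, -0.042], "spin": 0}
    - {"gripper": 0.3, "offset": [0, -0.001, -0.05], "spin": 0}
    - {"gripper": 0.3, "offset": [0, -0.001, -0.054], "spin": 0}
    - {"gripper": 0.3, "offset": [0, -0.001, -0.055], "spin": 0}
    - {"gripper": 0.3, "offset": [0, -0.001, -0.056], "spin": 0}
    - {"gripper": 0.3, "offset": [0, -0.001, -0.056], "spin": 0}
    - {"gripper": 0.3, "offset": [0, -0.001, -0.056], "spin": 0}

```text
t: 13.68
ee_pos: [576.7, -252.3, 19.0]
ee_rot: [0.0, 0.803, 0.596, 0.0]
wrist_force: [-0.3, -0.6, -2.3]
grip_width: 0.468
gripper_force: 15.0
```

Call:
apply_moves:
  commands:
    - {"gripper": 0.3, "offset": [0, 0, -0.0005], "spin": 0}
    - {"gripper": 0.3, "offset": [0, 0, -0.001], "spin": 0}
    - {"gripper": 0.3, "offset": [0, 0, -0.001], "spin": 0}

```text
t: 14.05
ee_pos: [576.5, -252.2, 17.6]
ee_rot: [-0.0, 0.803, 0.596, -0.0]
wrist_force: [-0.5, 0.4, -2.1]
grip_width: 0.463
gripper_force: 15.0
```

Call:
apply_moves:
  commands:
    - {"gripper": 0.3, "offset": [0, 0, -0.0005], "spin": 0}
    - {"gripper": 0.3, "offset": [0, 0, -0.001], "spin": 0}
    - {"gripper": 0.3, "offset": [0, 0, -0.001], "spin": 0}

```text
t: 14.42
ee_pos: [576.5, -252.2, 16.7]
ee_rot: [-0.0, 0.803, 0.596, 0.0]
wrist_force: [0.2, -0.1, -1.1]
grip_width: 0.467
gripper_force: 15.0
```

Call:
apply_moves:
  commands:
    - {"gripper": 0.3, "offset": [0, 0, -0.0005], "spin": 0}
    - {"gripper": 0.3, "offset": [0, 0, -0.001], "spin": 0}
    - {"gripper": 0.3, "offset": [0, 0, -0.001], "spin": 0}

```text
t: 14.8
ee_pos: [576.6, -252.2, 16.7]
ee_rot: [0.0, 0.803, 0.596, -0.0]
wrist_force: [-2.6, 0.7, 7.8]
grip_width: 0.463
gripper_force: 15.0
```

Contact with the tray floor. Releasing, then rising straight up.

Call:
apply_moves:
  commands:
    - {"gripper": 0.55, "offset": [0, 0, 0.0008], "spin": 0}
    - {"gripper": 0.7, "offset": [0, 0, 0.0008], "spin": 0}
    - {"gripper": 0.8, "offset": [0, 0, 0.0008], "spin": 0}
    - {"gripper": 0.8, "offset": [0, 0, 0.0008], "spin": 0}
    - {"gripper": 0.8, "offset": [0, 0, 0.0008], "spin": 0}
    - {"gripper": 0.8, "offset": [0, 0, 0.0008], "spin": 0}
    - {"gripper": 0.8, "offset": [0, 0, 0.02], "spin": 0}
    - {"gripper": 0.8, "offset": [0, 0, 0.05], "spin": 0}
    - {"gripper": 0.8, "offset": [0, 0, 0.09], "spin": 0}
    - {"gripper": 0.8, "offset": [0, 0, 0.14], "spin": 0}
    - {"gripper": 0.8, "offset": [0, 0, 0.18], "spin": 0}
    - {"gripper": 0.8, "offset": [0, 0, 0.18], "spin": 0}
    - {"gripper": 0.8, "offset": [0, 0, 0.18], "spin": 0}

```text
t: 16.42
ee_pos: [576.1, -252.2, 196.0]
ee_rot: [0.0, 0.803, 0.596, -0.0]
wrist_force: [0.2, 0.6, -0.7]
grip_width: 0.802
gripper_force: 0.0
```

```bash
python3 - <<'E'
from h import *
p,d=ctrl.snapshot("side");cv2.imwrite("pics/side4.png",cv2.resize(p[100:250,150:350,::-1],None,fx=4,fy=4,interpolation=2))
E
```

```text
(no output)
```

View pics/side4.png

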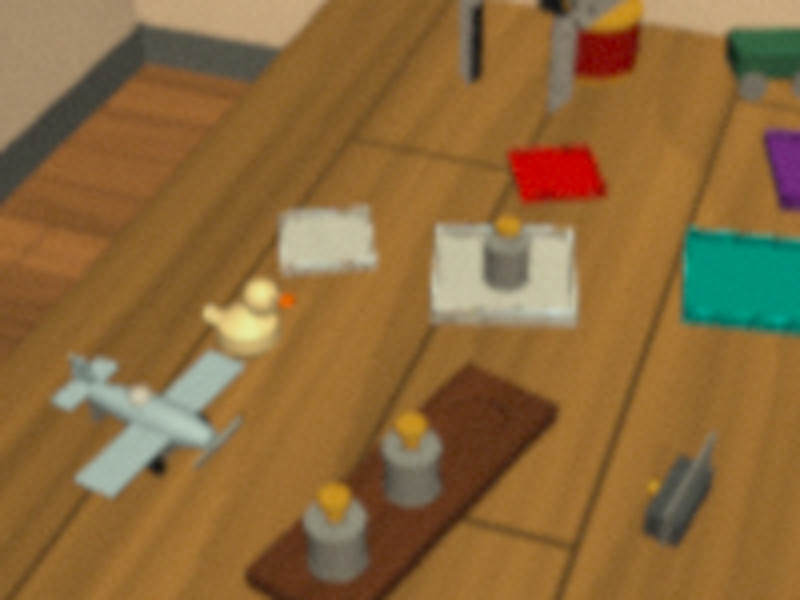

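The clicker stands upright in the tray (crop 507,255) with its key in, and everything else is undisturbed.

```bash
python3 -c "
from plant import ctrl
print(ctrl.hand_in())"
```

```text
the job is handed in; nothing more can be done
None
```

The tired clicker was the one nearest the tray. Its key clicked in at about 4 N, and it now stands upright in the larger white tray with the key in. The other two were never touched, and the job is handed in, though the hand-in returned no verdict.

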